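Tip a meter onto its back on the microscope stage and slide it in

ROBOT

A 7-joint arm with a two-finger parallel gripper is mounted at the origin on the work surface. World frame = base frame: x ahead of the robot, y to its left, z up, the work surface at z = 0. Lengths are in m, angles in rad, forces in N, time in s.
With the tool pointing down it reaches from about 0.4 to 0.875 m from the base axis. Payload 19.3 kg.
Tool frame: the origin (TCP) lies midway between the tips of the shut fingers; the grasp point (between the pads) lies 19 mm behind it; z points along the fingers, y is the direction in which the jaws open and shut (so a half turn about z gives the same grasp; the last joint's range is limited). The gripper opens to 85 mm and grips with 20 to 120 N. Pads are 22 mm wide; open, the fingers measure 114 mm over their backs; the gripper's body (76 mm by 85 mm) begins 54 mm behind the grasp point. The pads swing forward as they close: fully open they stand 13 mm farther back than shut.
Start: joints at [1.218, 0.521, -0.036, 1.599, 0.021, 1.021, -0.113], TCP at [0.174, -0.6, 0.231] pointing down, gripper open.
Joint ranges: [-2.91, 2.91], [-0.3, 2.13], [-1.5, 1.42], [0.17, 2.43], [-1.26, 4.41], [0.16, 1.93], [-2.52, 2.52]. Speed limits (rad/s): [1.89, 1.89, 2.39, 2.39, 3.01, 3.01, 3.01].

INTERFACE

Orientations are given as [roll, pitch, yaw] about the fixed x, y, z axes, in that order (R = Rz(yaw) Ry(pitch) Rx(roll)).
In Python, from workcell import telemetry, cams, workorder gives the robot as it stands. The module is installed in compiled form; this text tells all that it offers.
- The arm moves only by the tool apply_moves, never from a script. Its argument "steps" is a list of rows, each a list of 4 numbers: the shift along the tool's x, y, z in cm, then the turn about the tool's z in rad. A call has exactly 10 rows; each row is the pose to reach, as a shift and turn from the pose commanded when the call began, along the tool's axes at that moment; what a row does not reach only later rows make up. A row lasts 1/12 s, in which the tool goes at most 41.7 mm and 7.16 degrees, less where a joint would pass 70% of its speed; a pose out of reach is approached as far as the arm can. A call with a gripper value outside its range is refused whole. "claw" is the closure, from 0 (fully open) to 1 (shut), set as the call begins (left out, the last holds). The fingers move at their own pace and stop on an object; "force" is the grip in N (left out, the last holds). Time passes only in rows, so rows that repeat a pose let the fingers close, or fill a call up. It gives the time, the measured TCP pose, the force and the opening at its end, in the units of the state.
- telemetry.observe(): the state, without advancing time (a new reading comes with each control period).
- cams.grab_frame(name): name is "side" or "top"; returns a dict with "color" (480x640x3 uint8, red, green, blue), "mtx" (3x3 intrinsics, pixels), "eye" and "orientation" of the camera in the world. Camera axes: x right, y down, z forward; pixel columns grow to the right and rows downward; lengths in m; the calibration is good to about 2 mm. A picture is of the moment at which its call begins. There is no depth.
- workorder.job_done(): hands the job in, once; it reports no verdict.
Trained networks look in the newest picture that a camera, given by its name, has taken for a name from the list of things; names that differ only in an ending like _2 or _b are one class to them, and where a whole thing is asked for, a point or a joint stands for the part that bears it (a point fixed in the world has none). Each returns a list of dicts, best first, with "score" (0 to 1); they miss things now and then, are a little off and sometimes report something else, mostly with a low value. They report only what shows in the picture. A call takes as long as a camera call. They do not tell look-alikes from the thing itself.
- cams.find_in(camera, name): "box" ([left, top, width, height] in pixels, round what is visible of it).
- cams.pinpoint(camera, name): "uv" ([column, row] in pixels: a listed point, or the origin of a listed thing).
The state is a dict: "clock": time; "qpos": joint angles; "qd": joint speeds; "joint_efforts": joint torques, N m; "position": TCP position; "tool_rot": TCP orientation; "force": force on the tool from outside, world axes, zero at the start; "moment": the same for the moment, N m; "grip_width": finger opening in m.
Only numpy, scipy, OpenCV 4.12 (cv2) and the standard library are available. Lean on these libraries where they do the work, as an engineer would, in place of code of your own. Each camera call takes 0.05 s, during which the arm holds its last target. There are 200 camera calls.

TASK

Load the electricity meter (the largest, box-shaped one) under the measuring microscope: stand it upright on the bare front ledge of the pull-out stage with its back close to the edge of the raised plate and midway along it, then push it over that edge so that it lies on its back on the plate, display up. Push it square and fully home against the fence at the plate's far side, then slide the stage in under the objective until it stops. Let nothing touch the objective, and leave the water meter, the small rail meter and the bottle where they stand.

Things in the scene. Friction and masses are not known exactly. Their poses are not given: they have to be found in the camera images.
- meter_mid (a point): Centre of the loose electricity meter, a white and grey plastic box, about 0.55 kg, standing on end at the start: 140 mm tall, 104 mm wide, 52 mm thick, flat sides. Its axes while standing: z up, y along the width, x from the display face (at -x, with label and round port) through to the flat back. Lying on its back, x points straight down. Too wide to grip by the width.
- plate_edge (a point): Middle of the top front edge of the stage's raised, rubber-faced plate: the low stop. Axes, moving with the stage: x level from the ledge across the plate to the fence, away from the robot; y left along the edge, the way the stage slides in; z up. Plate top at z = 0, 100 mm to either side. The bare ledge in front is 12 mm lower, from x = -75 mm to 0, 130 mm to either side.
- fence (a point): Middle of the fence's face, at plate height: a bar along the far side of the plate, 14 mm high, 200 mm long, axes as plate_edge. It is 145 mm beyond plate_edge, so a meter lying home against it has its centre 70 mm short of this point and 26 mm above it.
- stage_knob (a point): Centre of the black ball, 28 mm across, on an upright steel post at the stage's front right corner; it is fixed to the stage and serves to push or pull it. In the axes of plate_edge it is at x = -45 mm, y = -105 mm, z = 40 mm; the ball's top is 66 mm above the ledge.
- stage (a joint): Slide of the stage along plate_edge's y, in m: 0 fully pulled out to the right, 0.17 fully in against its end stop, with the middle of the plate's width under the objective. It runs with a drag of about 3 N and stays where it is left.
- objective: The microscope's fixed objective with black ring light. Origin: its lowest point, on the optical axis, 97 mm above the plate top; radius 9 mm there, 17 mm from 20 mm up, ring light radius 45 mm from 60 mm up. It hangs from a white arm (70 mm wide, underside 110 mm up) that carries a tube and camera up to 340 mm, and runs left to a column 130 mm from the axis, 428 mm tall over the bench.
- water_meter: Bystander: round brass water meter with a blue top, 82 mm across, 74 mm tall. Origin at the centre of its underside.
- rail_meter: Bystander: small grey rail-mount meter standing upright, 64 x 54 mm, 90 mm tall. Origin at the middle of its underside.
- bottle: Bystander: clear plastic bottle with a white cap, 60 mm across, 135 mm tall. Origin at the centre of its underside.
Not all that is in view belongs to the job. What is shaped like the part that bears meter_mid but black, green or turquoise is not meant.

How it is judged:
By the outcome, as a careful person would: the job done as asked, in the order asked, and still so for the second after the job is handed in, with the robot touching nothing.
It also fails if it takes over 69 s, if anything falls off the work surface, if the arm or the gripper's body presses on something with over 40 N, if the wrist force passes 120 N, or if a joint passes its speed limit or range.

## Working session

There is one attempt and no reset: what is moved stays moved. The work goes in short steps, Python scripts to look and compute and a tool call to move; the robot and the scene stay as the last step left them, time stands still between calls to the robot, and variables do not carry over. Pictures are saved under pics/ and viewed, about 8 in all and at most 12, crops included, and the job is handed in when it is done.

Besides the shell and the picture viewer there is one more tool, called after "Request:" by a JSON object that holds its "fn" and its "kwargs". apply_moves: Moves the arm, as the interface text tells. Its arguments: {"type":"object","properties":{"steps":{"type":"array"},"claw":{"type":"number"},"force":{"type":"number"}},"required":["steps"]}

```bash
mkdir -p pics; cat > h.py <<'E'
import numpy as np, cv2
from workcell import telemetry, cams, workorder
def R(f):
    o=np.array(f["orientation"],float)
    if o.shape==(3,3): return o
    from scipy.spatial.transform import Rotation as Ro
    return Ro.from_euler('xyz',o).as_matrix() if o.size==3 else Ro.from_quat(o).as_matrix()
def ray(f,uv):
    d=R(f)@np.linalg.inv(np.array(f["mtx"]))@np.array([uv[0],uv[1],1.]); return np.array(f["eye"]),d/np.linalg.norm(d)
def tri(f1,u1,f2,u2):
    e1,d1=ray(f1,u1);e2,d2=ray(f2,u2)
    s=np.linalg.lstsq(np.c_[d1,-d2],e2-e1,rcond=None)[0]
    a=e1+s[0]*d1;b=e2+s[1]*d2
    return (a+b)/2,np.linalg.norm(a-b)
def atz(f,uv,z):
    e,d=ray(f,uv);return e+d*(z-e[2])/d[2]
def proj(f,p):
    c=np.array(f["mtx"])@R(f).T@(np.array(p)-np.array(f["eye"]));return c[:2]/c[2]
def save(f,n,crop=None,s=1):
    im=f["color"][:,:,::-1]
    if crop: x,y,w,h=crop;im=im[y:y+h,x:x+w]
    cv2.imwrite("pics/"+n,cv2.resize(np.ascontiguousarray(im),None,fx=s,fy=s,interpolation=cv2.INTER_CUBIC))
E
python3 - <<'E'
from h import *
F={}
for c in("side","top"):
    f=F[c]=cams.grab_frame(c);save(f,c+"0.png");print(c,f["eye"],f["orientation"],f["mtx"])
P={}
for n in["meter_mid","plate_edge","fence","stage_knob","stage","objective","water_meter","rail_meter","bottle"]:
    for c in F:
        r=cams.pinpoint(c,n);P[c,n]=r;print(n,c,[(np.round(q["uv"]),round(q["score"],2)) for q in r[:4]])
    if P["side",n] and P["top",n]: print("   tri",tri(F["side"],P["side",n][0]["uv"],F["top"],P["top",n][0]["uv"]))
print(telemetry.observe())
E
```

```text
side [0.10601424 0.59001997 1.06838498] [-2.42629725  0.01482366 -2.63059023] [[581.39168646   0.         314.69576873]
 [  0.         581.39168646 238.60333328]
 [  0.           0.           1.        ]]
top [ 0.33412307 -0.10222012  0.95938209] [-2.93726525 -0.00297911 -1.61045558] [[523.5769387    0.         327.01900661]
 [  0.         523.5769387  237.51722628]
 [  0.           0.           1.        ]]
meter_mid side [(array([432., 259.]), 0.88), (array([377., 297.]), 0.84), (array([281., 176.]), 0.78), (array([383., 228.]), 0.71)]
meter_mid top [(array([412., 289.]), 0.82), (array([407., 372.]), 0.81), (array([424., 128.]), 0.7)]
   tri (array([ 0.36248536, -0.26866307,  0.02077744]), np.float64(0.1323060638968741))
plate_edge side [(array([276., 288.]), 0.96), (array([317., 250.]), 0.46)]
plate_edge top [(array([263., 228.]), 0.92)]
   tri (array([5.43551572e-01, 1.15300142e-04, 7.08335599e-02]), np.float64(0.00984838306068012))
fence side [(array([216., 268.]), 0.92)]
fence top [(array([251., 149.]), 0.91), (array([326., 239.]), 0.63), (array([480., 214.]), 0.54)]
   tri (array([0.68741745, 0.01872065, 0.07072334]), np.float64(0.003962023723620668))
stage_knob side []
stage_knob top [(array([326., 235.]), 0.96)]Traceback (most recent call last):
  File "<stdin>", line 8, in <module>
ValueError: it knows: bottle, fence, meter_mid, objective, plate_edge, rail_meter, stage_knob, water_meter
```

View pics/side0.png

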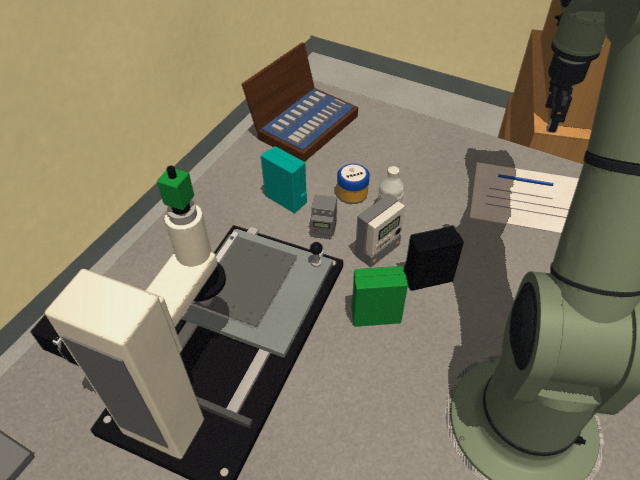

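View pics/top0.png

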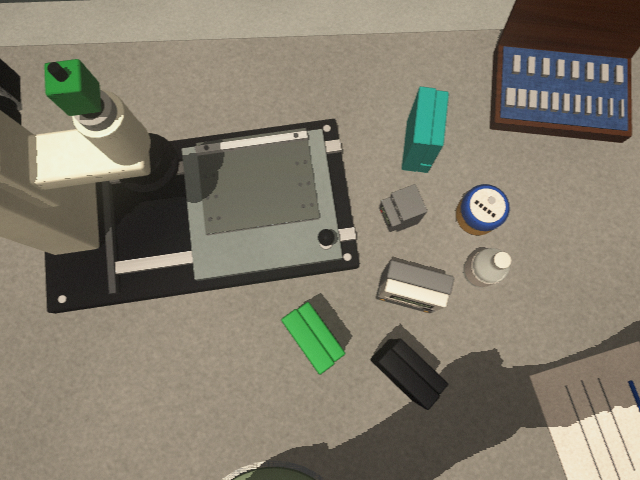

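```bash
python3 - <<'E'
from h import *
F={c:cams.grab_frame(c) for c in("side","top")}
for n in["meter_mid","stage_knob","objective","water_meter","rail_meter","bottle"]:
    for c in F:
        r=cams.pinpoint(c,n);b=cams.find_in(c,n);print(n,c,[(np.round(q["uv"]),round(q["score"],2)) for q in r[:5]],[(np.round(q["box"]),round(q["score"],2)) for q in b[:5]])
M={c:[q["uv"] for q in cams.pinpoint(c,"meter_mid")] for c in F}
for u in M["side"]:
    for v in M["top"]: print(np.round(u),np.round(v),*tri(F["side"],u,F["top"],v))
print(telemetry.observe())
E
```

```text
meter_mid side [(array([383., 230.]), 0.84), (array([376., 299.]), 0.83), (array([430., 260.]), 0.65), (array([280., 177.]), 0.62), (array([323., 233.]), 0.6)] [(array([361., 194.,  43.,  70.]), 0.89), (array([347., 265.,  62.,  63.]), 0.79), (array([257., 144.,  52.,  68.]), 0.74), (array([403., 228.,  63.,  60.]), 0.66)]
meter_mid top [(array([415., 288.]), 0.8), (array([422., 133.]), 0.79), (array([406., 372.]), 0.77), (array([478., 214.]), 0.53)] [(array([377., 262.,  76.,  47.]), 0.84), (array([283., 304.,  60.,  67.]), 0.62), (array([401.,  86.,  49.,  90.]), 0.62), (array([372., 339.,  76.,  71.]), 0.61)]
stage_knob side [(array([316., 248.]), 0.59)] [(array([180., 230., 154., 129.]), 0.91)]
stage_knob top [(array([324., 234.]), 0.69)] [(array([182., 128., 163., 150.]), 0.74)]
objective side [(array([314., 247.]), 0.43)] [(array([194., 264.,  29.,  42.]), 0.67)]
objective top [(array([163., 178.]), 0.56)] [(array([120., 133.,  61.,  62.]), 0.77)]
water_meter side [(array([352., 194.]), 0.88)] [(array([338., 163.,  33.,  38.]), 0.86)]
water_meter top [(array([477., 217.]), 0.6)
[... 2170 characters left out ...]
'clock': 1.9, 'qpos': array([ 1.21779031,  0.5214041 , -0.0362767 ,  1.59947259,  0.02123269,
        1.02106645, -0.1128051 ]), 'qd': array([-6.31581396e-04, -8.40600149e-05,  1.17673043e-03,  1.36249401e-03,
        1.20782502e-03,  2.53574797e-04, -8.85065193e-05]), 'joint_efforts': array([-3.11044132e-04, -9.26847625e+01,  1.97821051e+00, -3.70249987e+01,
        1.80967961e-02,  1.86065547e-03,  6.25021426e-05]), 'position': array([ 0.17436935, -0.60020313,  0.23129833]), 'tool_rot': array([3.14155485e+00, 3.39741023e-05, 2.82754378e-01]), 'force': array([-0.20834722,  1.24008763,  0.02788576]), 'moment': array([-0.01654628, -0.0211356 , -0.0465979 ]), 'grip_width': 0.08524772257570291}
```

The candidates for the meter in the top view are white/grey (415,288), turquoise (425,130), black (408,372) and green (313,338). By the description it is the white/grey one, whose display faces the robot. I'll check that in a close crop.

```bash
python3 - <<'E'
from h import *
f=cams.grab_frame("top");g=cams.grab_frame("side")
a=cv2.resize(f["color"][240:330,350:480],None,fx=5,fy=5,interpolation=cv2.INTER_CUBIC)[:, :, ::-1]
b=cv2.resize(g["color"][180:280,340:420],None,fx=4.5,fy=4.5,interpolation=cv2.INTER_CUBIC)[:, :, ::-1]
b=b[:450,:];cv2.imwrite("pics/c1.png",np.hstack([a,np.ascontiguousarray(b)])[:, :800])
a=cv2.resize(f["color"][110:290,170:370],None,fx=3.3,fy=3.3,interpolation=cv2.INTER_CUBIC)[:, :, ::-1]
cv2.imwrite("pics/c2.png",a)
E
```

```text
(no output)
```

View pics/c1.png

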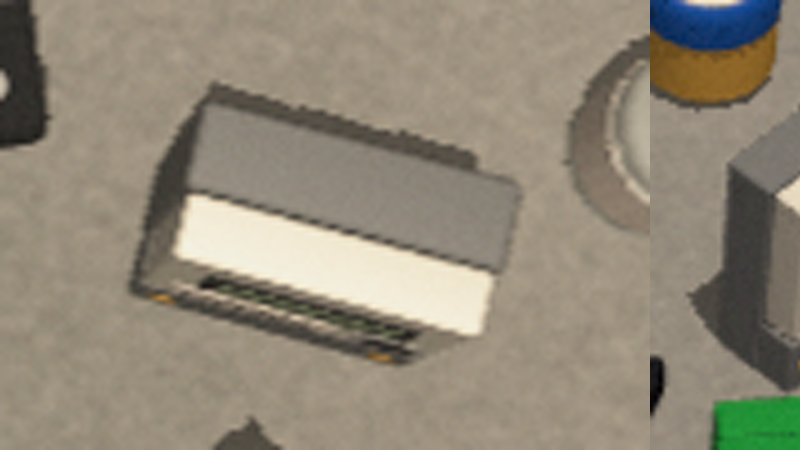

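View pics/c2.png

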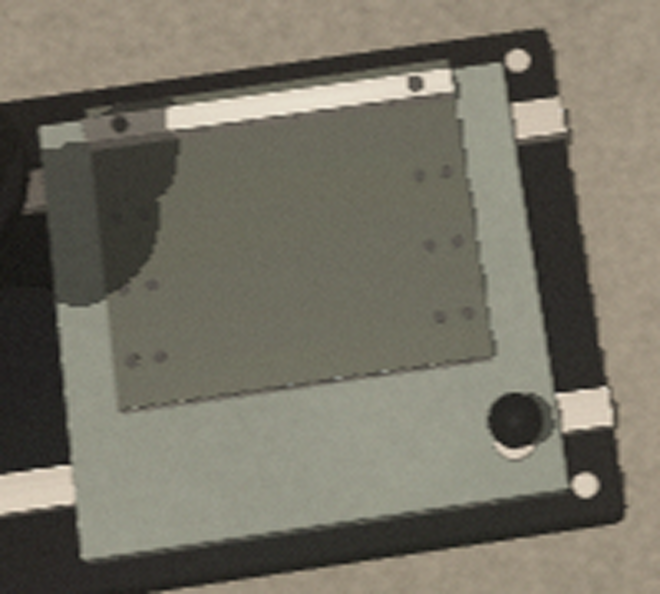

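The crop shows the white/grey meter with its display, label and orange ports facing the robot and its back facing away. Its top face corners are at (391,261), (454,276), (447,307) and (385,292). The plate's front edge runs from (206,234) to (320,218).

```bash
cat >> h.py <<'E'
def ang(a,b): return np.degrees(np.arctan2(*(np.array(a)-b)[1::-1]))
E
python3 - <<'E'
from h import *
f=cams.grab_frame("top");g=cams.grab_frame("side")
bl,br,fr,fl=[atz(f,u,.14) for u in[(391,260.6),(454,276.4),(447,307),(385.4,292)]]
print("meter ctr",(bl+br+fr+fl)/4,"w",np.linalg.norm(bl-br),np.linalg.norm(fl-fr),"t",np.linalg.norm(bl-fl),np.linalg.norm(br-fr),"yaw y-axis-90",ang(bl,br)-90,ang(fl,fr)-90)
P={}
for n in("plate_edge","fence","stage_knob","objective","meter_mid"):
    us=[];
    for c,F in(("top",f),("side",g)):
        r=[cams.pinpoint(c,n) for _ in range(2)]; r=[q[0] for q in r if q]; us.append(max(r,key=lambda q:q["score"])["uv"] if r else None)
    print(n,us, tri(f,us[0],g,us[1]) if us[0] is not None and us[1] is not None else "")
for z in(.065,.071,.077):
    l,r=atz(f,(206.4,234.2),z),atz(f,(319.7,217.6),z);print(z,"edge mid",(l+r)/2,np.linalg.norm(l-r),"yaw",ang(l,r)-90)
    fl,fr=atz(f,(196.5,147.5),z),atz(f,(308,134),z); print("fence approx",fl,fr,ang(fl,fr)-90)
print("knob",atz(f,(326,237),.111))
E
```

```text
meter ctr [ 0.42373388 -0.25320823  0.14      ] w 0.10179916012658388 0.0981920631443329 t 0.05073124476533138 0.04971075382386862 yaw y-axis-90 -16.568899102998003 -16.005928111276944
plate_edge [[262.2, 226.9], [275.9, 287.1]] (array([5.43945055e-01, 5.01741085e-04, 7.32721368e-02]), np.float64(0.00661866339441693))
fence [[252.2, 150.0], [214.2, 270.4]] (array([0.69282643, 0.01855098, 0.05829321]), np.float64(0.008443583970090268))
stage_knob [[327.0, 235.5], [316.8, 247.0]] (array([ 0.5124348 , -0.11224775,  0.10751094]), np.float64(0.002845775644623394))
objective [[162.4, 178.5], [201.8, 297.3]] (array([0.60783397, 0.14595561, 0.17131965]), np.float64(0.011442600764941432))
meter_mid [[414.9, 287.8], [282.5, 178.6]] (array([ 0.48826206, -0.15660459,  0.29681018]), np.float64(0.21243711082390368))
0.065 edge mid [ 0.54438853 -0.00143201  0.065     ] 0.1999414880008932 yaw 6.349318725939526
fence approx [0.69444967 0.11692035 0.065     ] [ 0.71268466 -0.08528834  0.065     ] 5.152940605544941
0.071 edge mid [ 0.54297796 -0.00210815  0.071     ] 0.19860017208431424 yaw 6.349318725939526
fence approx [0.6920324  0.11545024 0.071     ] [ 0.71014506 -0.08540193  0.071     ] 5.152940605544941
0.077 edge mid [ 0.54156738 -0.00278429  0.077     ] 0.19725885616773525 yaw 6.349318725939526
fence approx [0.68961514 0.11398012 0.077     ] [ 0.70760546 -0.08551552  0.077     ] 5.152940605544913
knob [ 0.5106259  -0.11006527  0.111     ]
```

Request:
{"fn": "apply_moves", "kwargs": {"steps": [[3.4,-2.6,0,-0.1],[6.7,-5.3,0,-0.2],[10.1,-7.9,0,-0.3],[13.5,-10.5,0,-0.4],[16.8,-13.2,0,-0.5],[20.2,-15.8,0,-0.6],[23.5,-18.5,0,-0.7],[26.9,-21.1,0,-0.8],[30.3,-23.7,0,-0.9],[33.6,-26.4,0,-1.0]], "claw": 0}}

```text
clock: 3.93
position: [0.4182, -0.26, 0.2316]
tool_rot: [3.141, 0.0, 1.287]
force: [1.0, -1.0, -0.6]
grip_width: 0.0856
```

```bash
python3 - <<'E'
from h import *
s=telemetry.observe();print(s["clock"],s["position"],s["tool_rot"],s["grip_width"])
E
```

```text
3.9333 [ 0.41819853 -0.26001299  0.23164858] [3.14085057e+00 3.75186310e-04 1.28746109e+00] 0.08560687345124135
```

Request:
{"fn": "apply_moves", "kwargs": {"steps": [[0,0,0,0],[0,0,2,0],[0,0,4,0],[0,0,6,0],[0,0,8,0],[0,0,10,0],[0,0,12,0],[0,0,13.5,0],[0,0,14.5,0],[0,0,14.5,0]]}}

```text
clock: 4.77
position: [0.4166, -0.2613, 0.0848]
tool_rot: [-3.139, -0.001, 1.283]
force: [-0.1, 0.6, -0.1]
grip_width: 0.0853
```

Request:
{"fn": "apply_moves", "kwargs": {"steps": [[0,0,0,0],[0,0,0,0],[0,0,0,0],[0,0,0,0],[0,0,0,0],[0,0,0,0],[0,0,0,0],[0,0,0,0],[0,0,0,0],[0,0,0,0]], "claw": 1, "force": 40}}

```text
clock: 5.6
position: [0.4182, -0.2622, 0.0874]
tool_rot: [3.139, 0.0, 1.282]
force: [1.1, -0.2, 7.6]
grip_width: 0.0519
```

Request:
{"fn": "apply_moves", "kwargs": {"steps": [[0,0,-2,0],[0,0,-5,0],[0,0,-8,0],[0,0,-11,0],[2,0.2,-14,0],[5.5,0.4,-14,-0.1],[9,0.6,-14,-0.15],[12.5,0.8,-14,-0.2],[16,1,-14,-0.25],[19.5,1.3,-14,-0.3]]}}

```text
clock: 6.43
position: [0.4849, -0.077, 0.2266]
tool_rot: [-3.141, 0.001, 1.585]
force: [2.4, -0.7, -4.1]
grip_width: 0.0519
```

Request:
{"fn": "apply_moves", "kwargs": {"steps": [[3,0.2,0,-0.05],[5.5,0.3,0,-0.095],[7,0.4,0,-0.095],[7.8,0.5,0,-0.095],[7.8,0.5,0,-0.095],[7.8,0.5,0,-0.095],[7.8,0.5,0,-0.095],[7.8,0.5,0,-0.095],[7.8,0.5,0,-0.095],[7.8,0.5,0,-0.095]]}}

```text
clock: 7.27
position: [0.4892, -0.001, 0.2263]
tool_rot: [-3.141, 0.0, 1.677]
force: [0.2, -0.5, -4.5]
grip_width: 0.0517
```

```bash
python3 - <<'E'
from h import *
s=telemetry.observe();print(s["clock"],s["position"],s["tool_rot"],s["grip_width"],s["force"])
f=cams.grab_frame("top");g=cams.grab_frame("side")
a=f["color"][130:330,180:380,::-1];b=g["color"][130:330,200:400,::-1]
cv2.imwrite("pics/c3.png",cv2.resize(np.hstack([a,b]),None,fx=2,fy=2,interpolation=cv2.INTER_CUBIC))
r=[cams.pinpoint(c,"meter_mid") for c in("top","side")]
for q in r: print([(np.round(w["uv"],1),round(w["score"],2)) for w in q])
E
```

```text
7.2667 [ 0.48916972 -0.00098673  0.22630326] [-3.14149067e+00  1.37559836e-04  1.67672408e+00] 0.05166929969948809 [ 0.22324266 -0.54620541 -4.47890299]
[(array([422.6, 130.8]), 0.68), (array([408.2, 371.8]), 0.58)]
[(array([296.1, 261.3]), 0.95), (array([431.5, 261.2]), 0.8), (array([376.1, 298.1]), 0.59)]
```

View pics/c3.png

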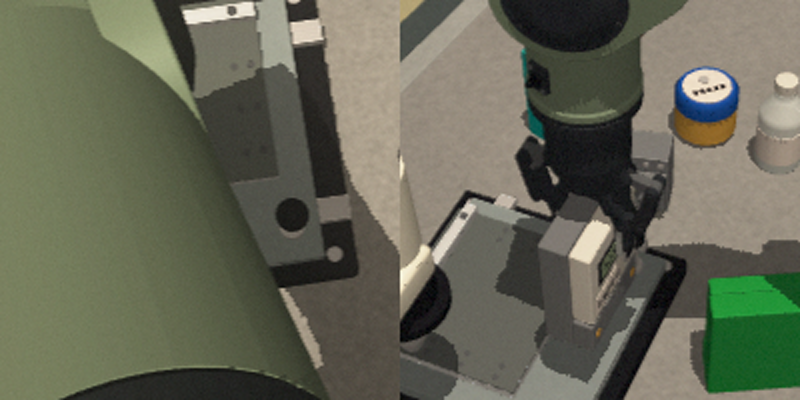

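```bash
python3 - <<'E'
from h import *
s=telemetry.observe();g=cams.grab_frame("side")
p=s["position"];a=s["tool_rot"][2]-np.pi/2;X=np.array([np.cos(a),np.sin(a),0]);Y=np.array([-np.sin(a),np.cos(a),0])
for _ in range(3):
    r=cams.pinpoint("side","meter_mid")[0];u=r["uv"];q=atz(g,u,.139+.07)-p;print(u,r["score"],"mid off x,y",q@X,q@Y)
q=atz(g,(299,302.5),.139)-p;print("corner off",q@X+.026,q@Y-.052)
for z in(.139,.279):
  for sx in(-.026,.026): print(z,sx,proj(g,[*(p+sx*X+.052*Y)[:2],z]))
save(g,"c4.png",(240,200,100,130),5)
E
```

```text
[296.6, 259.0] 0.96 mid off x,y -0.0010577235378425053 0.006840075139248324
[296.6, 259.0] 0.96 mid off x,y -0.0010577235378425053 0.006840075139248324
[296.6, 259.0] 0.96 mid off x,y -0.0010577235378425053 0.006840075139248324
corner off 0.0018894699725854544 0.0010645669274547687
0.139 -0.026 [300.11621521 302.38981319]
0.139 0.026 [275.88489401 293.96175178]
0.279 -0.026 [297.42011298 256.62182716]
0.279 0.026 [270.74614484 247.94957217]
```

View pics/c4.png

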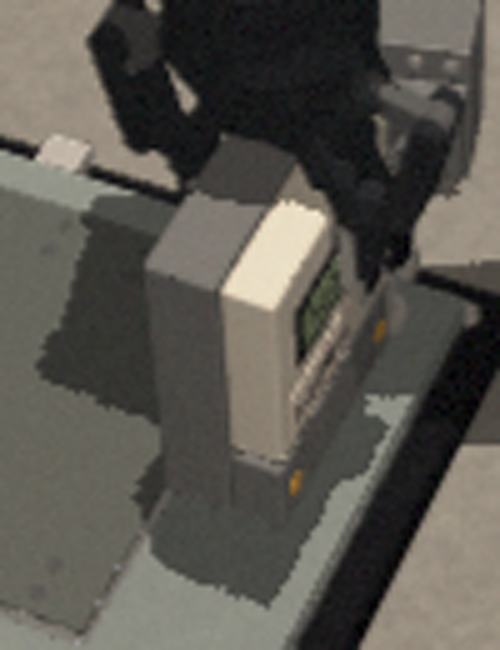

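```bash
python3 - <<'E'
from h import *
from scipy.optimize import least_squares as ls
s=telemetry.observe();g=cams.grab_frame("side")
p=s["position"];a=s["tool_rot"][2]-np.pi/2;X=np.array([np.cos(a),np.sin(a),0]);Y=np.array([-np.sin(a),np.cos(a),0])
O={(.026,.14):(269.4,253),(-.026,.14):(294.4,262),(.026,0):(272.4,299.4),(-.026,0):(296,305)}
def res(o): return np.concatenate([proj(g,[*(p+(sx+o[0])*X+(.052+o[1])*Y)[:2],o[2]+z])-u for (sx,z),u in O.items()])
r=ls(res,[0,0,.139]);print(r.x,r.fun)
r=ls(lambda o:res([o[0],o[1],.139]),[0,0]);print(r.x,r.fun)
E
```

```text
[ 0.01222885 -0.00924205  0.10755358] [-1.26060935  0.54048649 -0.44125429  0.01368816  0.97097998 -1.62686093
  0.89533841  1.00540442]
[0.00049182 0.01157635] [-1.83179179 -0.42426012 -0.01653594 -0.63493781  0.6350226  -0.96366382
  1.38327401  1.96665749]
```

Request:
{"fn": "apply_moves", "kwargs": {"steps": [[-0.6,0.9,0,0],[-1.55,2.33,0,0],[-1.55,2.33,0.5,0],[-1.55,2.33,1.5,0],[-1.55,2.33,3,0],[-1.55,2.33,4.5,0],[-1.55,2.33,6,0],[-1.55,2.33,7,0],[-1.55,2.33,7.5,0],[-1.55,2.33,7.5,0]]}}

```text
clock: 8.55
position: [0.5135, -0.0131, 0.1503]
tool_rot: [-3.14, -0.0, 1.678]
force: [0.3, -0.1, -4.3]
grip_width: 0.0519
```

Request:
{"fn": "apply_moves", "kwargs": {"steps": [[0,0,0.05,0],[0,0,0.1,0],[0,0,0.15,0],[0,0,0.2,0],[0,0,0.25,0],[0,0,0.3,0],[0,0,0.35,0],[0,0,0.35,0],[0,0,0.35,0],[0,0,0.35,0]]}}

```text
clock: 9.38
position: [0.514, -0.0133, 0.1478]
tool_rot: [3.142, -0.0, 1.678]
force: [0.6, 1.1, -4.3]
grip_width: 0.0516
```

Request:
{"fn": "apply_moves", "kwargs": {"steps": [[0,0,0.05,0],[0,0,0.1,0],[0,0,0.15,0],[0,0,0.2,0],[0,0,0.25,0],[0,0,0.3,0],[0,0,0.3,0],[0,0,0.3,0],[0,0,0.3,0],[0,0,0.3,0]]}}

```text
clock: 10.22
position: [0.514, -0.0133, 0.1448]
tool_rot: [3.142, -0.0, 1.678]
force: [0.3, -0.2, -4.4]
grip_width: 0.052
```

```bash
python3 - <<'E'
from h import *
s=telemetry.observe();print(s["clock"],s["position"],s["force"],s["moment"])
g=cams.grab_frame("side");save(g,"c5.png",(230,200,120,140),5)
E
```

```text
10.2167 [ 0.51402531 -0.01325457  0.14482078] [ 0.254933   -0.15357667 -4.35376129] [-0.05017826 -0.01455347 -0.01503993]
```

View pics/c5.png

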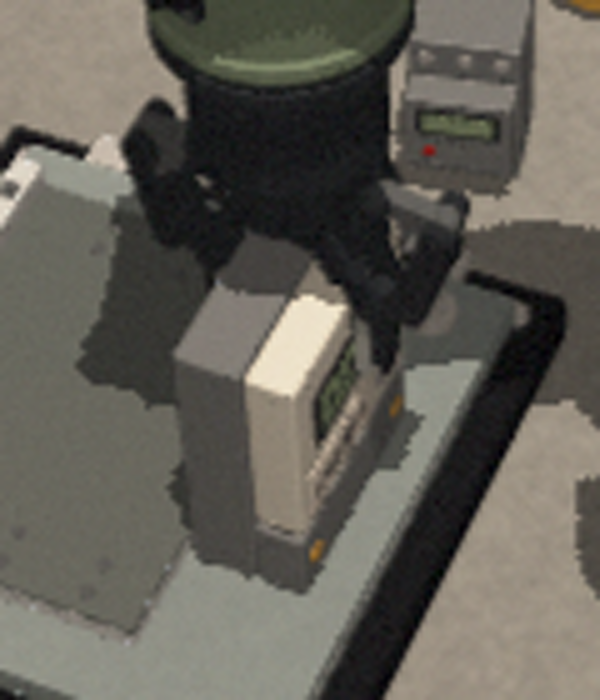

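Request:
{"fn": "apply_moves", "kwargs": {"steps": [[0,0,0.05,0],[0,0,0.1,0],[0,0,0.15,0],[0,0,0.2,0],[0,0,0.25,0],[0,0,0.3,0],[0,0,0.3,0],[0,0,0.3,0],[0,0,0.3,0],[0,0,0.3,0]]}}

```text
clock: 11.1
position: [0.5151, -0.0133, 0.143]
tool_rot: [3.139, 0.001, 1.677]
force: [-1.0, -2.2, 17.9]
grip_width: 0.0515
```

Request:
{"fn": "apply_moves", "kwargs": {"steps": [[0,0,-0.1,0],[0,0,-0.1,0],[0,0,-0.1,0],[0,0,-0.1,0],[0,0,-0.1,0],[0,0,-0.1,0],[0,0,-0.1,0],[0,0,-0.1,0],[0,0,-0.1,0],[0,0,-0.1,0]], "claw": 0}}

```text
clock: 11.93
position: [0.514, -0.0133, 0.1428]
tool_rot: [3.142, -0.0, 1.678]
force: [-0.7, -0.2, 0.7]
grip_width: 0.0852
```

Request:
{"fn": "apply_moves", "kwargs": {"steps": [[0,0,-1,0],[0,0,-3,0],[0,0,-6,0],[0,0,-9,0],[0,0,-12,0],[0,-4,-13,0],[0,-8,-13,0],[0,-10,-13,0],[0,-10,-13,0],[0,-10,-13,0]]}}

```text
clock: 12.77
position: [0.4143, -0.0242, 0.2739]
tool_rot: [3.14, 0.001, 1.677]
force: [0.2, 0.0, 0.2]
grip_width: 0.0853
```

```bash
python3 - <<'E'
from h import *
s=telemetry.observe();print(s["clock"],s["position"],s["tool_rot"],s["grip_width"])
f=cams.grab_frame("top");g=cams.grab_frame("side")
a=cv2.resize(f["color"][110:290,170:370,::-1],(500,450));b=cv2.resize(g["color"][200:350,220:320,::-1],(300,450))
cv2.imwrite("pics/c6.png",np.hstack([a,b]))
r=[cams.pinpoint(c,"meter_mid") for c in("top","side")]
for q in r: print([(np.round(w["uv"],1),round(w["score"],2)) for w in q])
print(tri(f,r[0][0]["uv"],g,r[1][0]["uv"]))
E
```

```text
12.7667 [ 0.41430741 -0.0242414   0.27391088] [3.14005839e+00 1.31260762e-03 1.67718646e+00] 0.08531279768757764
[(array([424.4, 131.9]), 0.88), (array([409. , 373.7]), 0.85)]
[(array([432.8, 257.2]), 0.9), (array([377.8, 296. ]), 0.83), (array([281.1, 178. ]), 0.79), (array([289.4, 275.4]), 0.7)]
(array([ 0.41619913, -0.16586212,  0.30829182]), np.float64(0.3729565570035364))
```

View pics/c6.png

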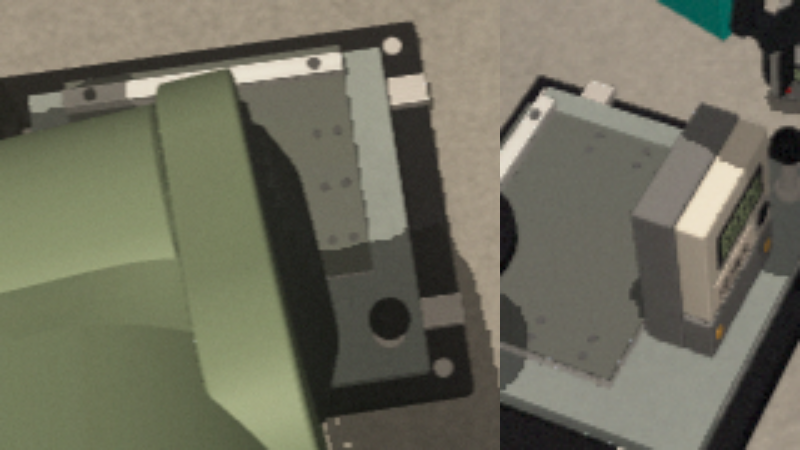

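```bash
python3 - <<'E'
from h import *
from scipy.optimize import least_squares as ls
g=cams.grab_frame("side")
a=1.677-np.pi/2;X=np.array([np.cos(a),np.sin(a),0]);Y=np.array([-np.sin(a),np.cos(a),0])
O={(.026,.14):(264.7,271),(-.026,.14):(291.3,280),(.026,0):(268.3,313.3),(-.026,0):(291.7,318.3)}
def res(o): return np.concatenate([proj(g,[*(np.array([.51,-.005,0])+(sx+o[0])*X+(.052+o[1])*Y)[:2],.0565+z])-u for (sx,z),u in O.items()])
r=ls(res,[0,0]);c=np.array([.51,-.005,0])+r.x[0]*X+r.x[1]*Y;print("meter",c,r.fun)
k=atz(g,(256.7,327.3),.0685);print("plate left corner (side)",k,"edge mid",k-.1*Y)
r=cams.pinpoint("side","meter_mid"); print([(q["uv"],atz(g,q["uv"],.1265)) for q in r if q["uv"][0]<300])
q=cams.pinpoint("side","plate_edge");print([atz(g,z["uv"],.0685) for z in q])
print("meter in stage axes:",(c-(k-.1*Y))@X,(c-(k-.1*Y))@Y)
E
```

```text
meter [ 0.51154066 -0.00258262  0.        ] [-0.22893337 -0.14074423 -1.97616169 -0.72767031  1.5570188  -1.12614221
  0.87584261  2.02591023]
plate left corner (side) [0.5307137  0.10186766 0.0685    ] edge mid [0.54131411 0.00243109 0.0685    ]
[([282.3, 178.4], array([ 0.67773205, -0.24468879,  0.1265    ]))]
[array([0.54177269, 0.00252999, 0.0685    ])]
meter in stage axes: -0.030137178401242217 -0.0018293531396687001
```

Request:
{"fn": "apply_moves", "kwargs": {"steps": [[0.3,0,0,0],[0.6,0,0,0],[1,0,0,0],[1,0,0,0],[1,0,1,0],[1,0,3,0],[1,0,6,0],[1,0,9,0],[1,0,10.9,0],[1,0,10.9,0]], "claw": 1}}

```text
clock: 13.95
position: [0.4115, -0.0139, 0.1604]
tool_rot: [-3.136, -0.002, 1.678]
force: [-0.5, -1.1, -0.4]
grip_width: 0.0002
```

Request:
{"fn": "apply_moves", "kwargs": {"steps": [[0,1.5,0,0],[0,3,0,0],[0,4,0,0],[0,4.6,0,0],[0,5,0,0],[0,5.4,0,0],[0,5.8,0,0],[0,6.2,0,0],[0,6.6,0,0],[0,7,0,0]]}}

```text
clock: 14.78
position: [0.4833, -0.0066, 0.1639]
tool_rot: [-3.141, 0.0, 1.678]
force: [-1.5, -1.2, 1.2]
grip_width: 0.0003
```

Request:
{"fn": "apply_moves", "kwargs": {"steps": [[0,0.5,0,0],[0,1,0,0],[0,1.5,0,0],[0,2,0,0],[0,2.4,0,0],[0,2.8,0,0],[0,3.1,0,0],[0,3.4,0,0],[0,3.7,0,0],[0,4,0,0]]}}

```text
clock: 15.62
position: [0.5232, -0.0022, 0.1638]
tool_rot: [3.142, 0.0, 1.678]
force: [-0.9, 0.5, 0.4]
grip_width: -0.0
```

```bash
python3 - <<'E'
from h import *
s=telemetry.observe();print(s["clock"],s["position"],s["tool_rot"],s["force"])
g=cams.grab_frame("side");save(g,"c7.png",(200,190,140,170),3)
E
```

```text
15.6167 [ 0.52315392 -0.00224906  0.1638171 ] [3.14158380e+00 2.49853819e-05 1.67775624e+00] [-0.86489822  0.46894181  0.41966606]
```

View pics/c7.png

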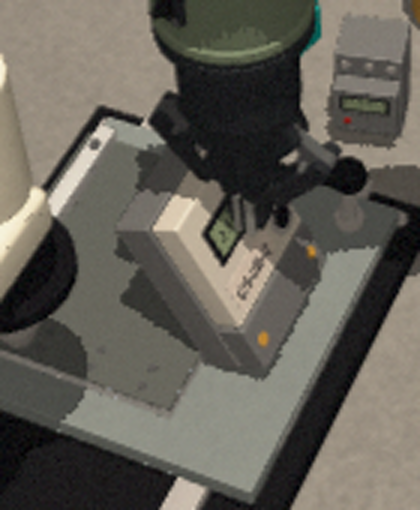

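Request:
{"fn": "apply_moves", "kwargs": {"steps": [[0,0.3,0,0],[0,0.6,0,0],[0,0.9,0,0],[0,1.2,0,0],[0,1.5,0,0],[0,1.8,0,0],[0,2.1,0,0],[0,2.4,0,0],[0,2.7,0,0],[0,3,0,0]]}}

```text
clock: 16.5
position: [0.553, 0.001, 0.1638]
tool_rot: [-3.142, -0.0, 1.678]
force: [0.1, 0.9, -0.5]
grip_width: 0.0001
```

```bash
python3 - <<'E'
from h import *
s=telemetry.observe();print(s["clock"],s["position"],s["tool_rot"],s["force"])
g=cams.grab_frame("side");print(cams.find_in("side","meter_mid")[:3],[q for q in cams.pinpoint("side","meter_mid") if q["uv"][0]<300])
save(g,"c8.png",(200,190,140,170),3)
E
```

```text
16.5 [0.55301438 0.00096743 0.16377392] [-3.14154465e+00 -2.70463993e-05  1.67775266e+00] [ 0.05416305  0.90361443 -0.4687763 ]
[{'box': [349.2, 268.1, 57.5, 59.2], 'score': 0.89}, {'box': [404.4, 228.3, 60.9, 59.1], 'score': 0.87}, {'box': [227.2, 242.9, 69.8, 66.6], 'score': 0.69}] [{'uv': [260.0, 273.3], 'score': 0.67}, {'uv': [280.1, 174.5], 'score': 0.62}]
```

Request:
{"fn": "apply_moves", "kwargs": {"steps": [[0,-3,-1,0],[0,-6,-2,0.12],[0,-9,-3,0.24],[0,-12,-3,0.36],[0,-14,-3,0.48],[0,-14,-3,0.6],[0,-14,-3,0.72],[0,-14,-3,0.84],[0,-14,-3,0.96],[0,-14,-3,1.08]], "claw": 0}}

```text
clock: 17.48
position: [0.4134, -0.014, 0.1939]
tool_rot: [3.141, -0.0, 0.592]
force: [-0.3, -0.1, -0.5]
grip_width: 0.0855
```

```bash
python3 - <<'E'
from h import *
s=telemetry.observe();print(s["clock"],s["position"],s["tool_rot"],s["qpos"])
f=cams.grab_frame("top");g=cams.grab_frame("side")
a=cv2.resize(f["color"][110:290,170:370,::-1],(500,450));b=cv2.resize(g["color"][200:350,200:320,::-1],(300,375))
b=cv2.copyMakeBorder(b,0,75,0,0,0)
cv2.imwrite("pics/c9.png",np.hstack([a,b]))
E
```

```text
17.4833 [ 0.41339432 -0.0140437   0.19393188] [ 3.14139244e+00 -1.48473486e-04  5.91816037e-01] [ 0.20310162  0.25971453 -0.36681733  2.15017069  0.1353203   0.7526502
 -1.23044957]
```

View pics/c9.png

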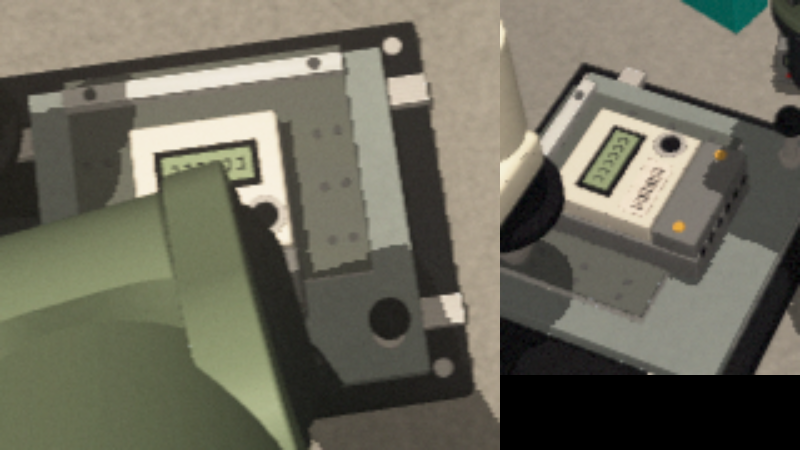

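```bash
python3 - <<'E'
from h import *
f=cams.grab_frame("top")
a=.106;X=np.array([np.cos(a),np.sin(a),0]);Y=np.array([-np.sin(a),np.cos(a),0]);E0=np.array([.5415,.0015,0])
for n,u in(("TL",(130,128)),("TR",(278,110)),("R2",(293,245))):
    p=atz(f,(u[0]/2.5+170,u[1]/2.5+110),.1205);print(n,p,(p-E0)@X,(p-E0)@Y)
s=telemetry.observe();p=s["position"];t=s["tool_rot"][2];print("tcp stage",(p-E0)@X,(p-E0)@Y,"turn to yaw a:",t-a)
E
```

```text
TL [0.64594579 0.06012456 0.1205    ] 0.11006213641877852 0.04724498411430428
TR [ 0.65492252 -0.03987597  0.1205    ] 0.1084082669734288 -0.053144022748940915
R2 [ 0.56014912 -0.04772887  0.1205    ] 0.013335953548520964 -0.05092567180580332
tcp stage -0.12895402752065319 -0.0017273316709342005 turn to yaw a: 0.49513642399569135
```

Request:
{"fn": "apply_moves", "kwargs": {"steps": [[1.2,0.6,0,0.12],[2.4,1.3,0,0.24],[3.6,1.9,0,0.36],[4.8,2.5,0,0.48],[4.8,2.5,1.5,0.49],[4.8,2.5,4,0.49],[4.8,2.5,7,0.49],[4.8,2.5,10,0.49],[4.8,2.5,11.9,0.49],[4.8,2.5,11.9,0.49]]}}

```text
clock: 18.47
position: [0.4653, -0.0075, 0.0718]
tool_rot: [-3.141, 0.005, 0.113]
force: [-1.0, 0.6, -0.2]
grip_width: 0.0854
```

```bash
python3 - <<'E'
from h import *
a=.106;X=np.array([np.cos(a),np.sin(a),0]);Y=np.array([-np.sin(a),np.cos(a),0]);E0=np.array([.5415,.0015,0])
s=telemetry.observe();p=s["position"];t=s["tool_rot"][2];print(s["clock"],"tcp stage",(p-E0)@X,(p-E0)@Y,p[2],"yaw err",t-a,s["force"],s["grip_width"])
E
```

```text
18.4667 tcp stage -0.07668407375225658 -0.0009346957781981738 0.07176076635277988 yaw err 0.006571006975295876 [-0.97163626  0.59814018 -0.21847367] 0.08543497738062723
```

Request:
{"fn": "apply_moves", "kwargs": {"steps": [[0.8,0,0,0],[1.6,0,0,0],[2.4,0,0,0],[3.2,0,0,0],[4,0,0,0],[4.7,0,0,0],[5.2,0,0,0],[5.6,0,0,0],[5.8,0,0,0],[6.0,0,0,0]]}}

```text
clock: 19.3
position: [0.5268, -0.0013, 0.0749]
tool_rot: [3.142, 0.001, 0.108]
force: [-5.8, -0.1, 4.2]
grip_width: 0.0853
```

Request:
{"fn": "apply_moves", "kwargs": {"steps": [[0.1,0,0,0],[0.2,0,0,0],[0.3,0,0,0],[0.4,0,0,0],[0.5,0,0,0],[0.6,0,0,0],[0.6,0,0,0],[0.6,0,0,0],[0.6,0,0,0],[0.6,0,0,0]]}}

```text
clock: 20.13
position: [0.533, -0.0006, 0.0749]
tool_rot: [-3.142, -0.0, 0.108]
force: [-2.7, -0.8, 2.7]
grip_width: 0.0858
```

Pushing force is about 3–6 N, so it isn't at the fence yet.

Request:
{"fn": "apply_moves", "kwargs": {"steps": [[0.1,0,0,0],[0.2,0,0,0],[0.3,0,0,0],[0.3,0,0,0],[0.4,0,0,0],[0.4,0,0,0],[0.5,0,0,0],[0.5,0,0,0],[0.5,0,0,0],[0.5,0,0,0]]}}

```text
clock: 20.97
position: [0.5379, -0.0, 0.0748]
tool_rot: [-3.142, -0.0, 0.108]
force: [-2.4, -1.1, 1.8]
grip_width: 0.0855
```

Request:
{"fn": "apply_moves", "kwargs": {"steps": [[0.1,0,0,0],[0.2,0,0,0],[0.2,0,0,0],[0.3,0,0,0],[0.3,0,0,0],[0.4,0,0,0],[0.4,0,0,0],[0.4,0,0,0],[0.4,0,0,0],[0.4,0,0,0]]}}

```text
clock: 21.8
position: [0.538, -0.0001, 0.0744]
tool_rot: [3.141, 0.008, 0.108]
force: [-28.9, -1.8, 20.1]
grip_width: 0.0852
```

Request:
{"fn": "apply_moves", "kwargs": {"steps": [[-1,0,0,0],[-3,0,0,0],[-5.5,0,0,0],[-6,0,-2,0],[-6,0,-5,0],[-6,0,-8,0],[-6,0,-11,0],[-6,2,-12,0],[-6,5,-12,0],[-5,8,-12,0]]}}

```text
clock: 22.63
position: [0.5008, -0.0853, 0.1962]
tool_rot: [3.141, -0.003, 0.109]
force: [1.0, -0.7, 0.9]
grip_width: 0.0855
```

Request:
{"fn": "apply_moves", "kwargs": {"steps": [[0.3,3,0,0],[0.6,6,0,0],[0.6,7,0,0],[0.6,7,1,0],[0.6,7,3,0],[0.6,7,5,0],[0.6,7,7,0],[0.6,7,9,0],[0.6,7,10.5,0],[0.6,7,10.5,0]], "claw": 1}}

```text
clock: 23.47
position: [0.5129, -0.1517, 0.087]
tool_rot: [-3.14, 0.003, 0.109]
force: [-0.9, 0.4, -0.5]
grip_width: 0.0001
```

```bash
python3 - <<'E'
from h import *
a=.106;X=np.array([np.cos(a),np.sin(a),0]);Y=np.array([-np.sin(a),np.cos(a),0]);E0=np.array([.5415,.0015,0])
s=telemetry.observe();p=s["position"];t=s["tool_rot"][2];print(s["clock"],"tcp stage",(p-E0)@X,(p-E0)@Y,p[2],"yaw err",t-a,s["force"],s["grip_width"])
f=cams.grab_frame("top");g=cams.grab_frame("side")
a=cv2.resize(f["color"][110:290,170:370,::-1],(500,450));b=cv2.resize(g["color"][200:350,200:320,::-1],(300,375))
b=cv2.copyMakeBorder(b,0,75,0,0,0)
cv2.imwrite("pics/c10.png",np.hstack([a,b]))
E
```

```text
23.4667 tcp stage -0.04462680018254224 -0.14935661910102266 0.08698088555796993 yaw err 0.003295613296372943 [-0.87127296  0.4158395  -0.49960967] 7.10222942965739e-05
```

View pics/c10.png

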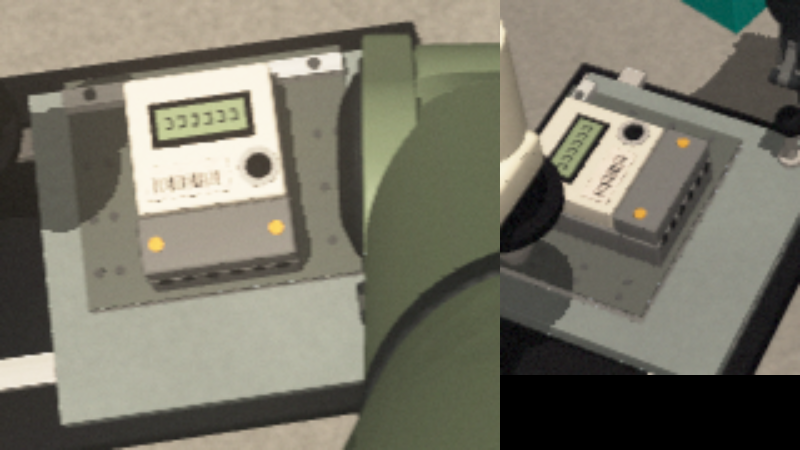

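Request:
{"fn": "apply_moves", "kwargs": {"steps": [[0,-0.6,0,0],[0,-1.1,0,0],[0,-1.5,0,0],[0,-1.8,0,0],[0,-2.2,0,0],[0,-2.8,0,0],[0,-3.6,0,0],[0,-4.5,0,0],[0,-5.5,0,0],[0,-6.5,0,0]]}}

```text
clock: 24.4
position: [0.5072, -0.0877, 0.0899]
tool_rot: [-3.141, -0.0, 0.108]
force: [1.3, -3.5, 3.0]
grip_width: 0.0002
```

Request:
{"fn": "apply_moves", "kwargs": {"steps": [[0,-1,0,0],[0,-2,0,0],[0,-3,0,0],[0,-4,0,0],[0,-5,0,0],[0,-6,0,0],[0,-7,0,0],[0,-7.8,0,0],[0,-8.5,0,0],[0,-9,0,0]]}}

```text
clock: 25.23
position: [0.4973, 0.0016, 0.0897]
tool_rot: [-3.142, 0.0, 0.108]
force: [3.6, -12.4, 1.3]
grip_width: -0.0004
```

```bash
python3 - <<'E'
from h import *
a=.106;X=np.array([np.cos(a),np.sin(a),0]);Y=np.array([-np.sin(a),np.cos(a),0]);E0=np.array([.5415,.0015,0])
s=telemetry.observe();p=s["position"];t=s["tool_rot"][2];print(s["clock"],"tcp stage",(p-E0)@X,(p-E0)@Y,p[2],"yaw err",t-a,s["force"],s["qpos"])
f=cams.grab_frame("top");g=cams.grab_frame("side")
for n in("stage_knob","plate_edge"):
    us=[cams.pinpoint(c,n) for c in("top","side")];print(n,us)
    if all(us):
        q=tri(f,us[0][0]["uv"],g,us[1][0]["uv"]);print(q,(q[0]-E0)@X,(q[0]-E0)@Y)
E
```

```text
25.2333 tcp stage -0.04393204148405341 0.004756959733616287 0.08973187039895004 yaw err 0.0023650899162429434 [  3.55240082 -12.40663755   1.32613424] [ 0.00763113  0.54102355 -0.17126339  2.039935    0.16233532  0.57346652
 -1.73873168]
stage_knob [[], [{'uv': [286.0, 296.1], 'score': 0.76}]]
plate_edge [[{'uv': [162.2, 180.8], 'score': 0.21}], [{'uv': [211.7, 322.0], 'score': 0.52}]]
(array([0.60531302, 0.15763625, 0.11655624]), np.float64(0.021892754359154484)) 0.07997432043886242 0.14850837341202844
```

Request:
{"fn": "apply_moves", "kwargs": {"steps": [[0,-0.2,0,0],[0,-0.5,0,0],[0,-0.8,0,0],[0,-1.1,0,0],[0,-1.4,0,0],[0,-1.7,0,0],[0,-1.9,0,0],[0,-2.0,0,0],[0,-2.0,0,0],[0,-2.0,0,0]]}}

```text
clock: 26.37
position: [0.4966, 0.0032, 0.0899]
tool_rot: [3.125, 0.001, 0.092]
force: [21.3, -112.1, -4.6]
grip_width: -0.0002
```

Request:
{"fn": "apply_moves", "kwargs": {"steps": [[0,1.2,0,0],[0,2,0,0],[0,2.2,0,0],[0,2.2,0,0],[0,2.2,0,0],[0,2.2,0,0],[0,2.2,0,0],[0,2.2,0,0],[0,2.2,0,0],[0,2.2,0,0]]}}

```text
clock: 27.2
position: [0.4978, -0.0011, 0.0898]
tool_rot: [-3.142, -0.0, 0.108]
force: [0.2, -0.3, 0.4]
grip_width: -0.0002
```

```bash
python3 - <<'E'
from h import *
a=.106;X=np.array([np.cos(a),np.sin(a),0]);Y=np.array([-np.sin(a),np.cos(a),0]);E0=np.array([.5415,.0015,0])
s=telemetry.observe();p=s["position"];print(s["clock"],"tcp stage",(p-E0)@X,(p-E0)@Y,p[2],s["force"])
g=cams.grab_frame("side");f=cams.grab_frame("top")
for n,z in(("stage_knob",.1085),("plate_edge",.0685),("fence",.0685),("objective",.1655)):
    for q in cams.pinpoint("side",n)[:2]:
        w=atz(g,q["uv"],z)-E0;print(n,q["uv"],q["score"],w@X,w@Y)
print([ (y,proj(g,[*(E0-.044*X+y*Y)[:2],.1085])) for y in(.02,.065)])
a=cv2.resize(f["color"][100:280,50:370,::-1],(480,270));b=cv2.resize(g["color"][200:380,150:330,::-1],(320,320))
a=cv2.copyMakeBorder(a,0,50,0,0,0)
cv2.imwrite("pics/c11.png",np.hstack([a,b]))
E
```

```text
27.2 tcp stage -0.04377728800414619 0.002027950175290784 0.08980688593904043 [ 0.16936309 -0.30547778  0.37302514]
stage_knob [288.5, 297.1] 0.57 -0.04179870565871289 0.03388257226956317
plate_edge [246.9, 340.9] 0.72 0.003517476163436429 0.136595474208389
plate_edge [353.7, 194.3] 0.19 -0.046332174403430834 -0.329111455578008
objective [203.0, 303.2] 0.76 0.0815275905975774 0.1439945087195084
[(0.02, array([292.36898507, 292.25071905])), (0.065, array([282.89303213, 309.36089235]))]
```

View pics/c11.png

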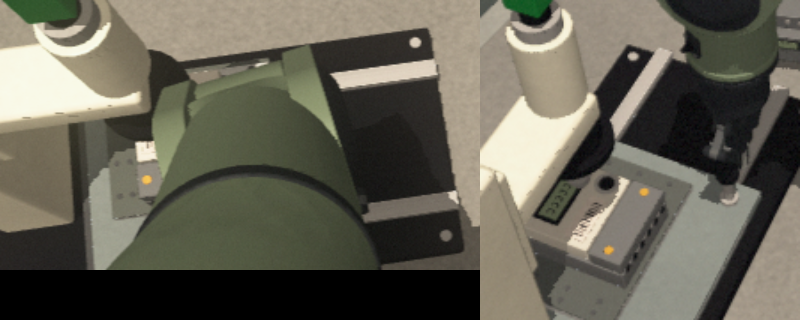

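Request:
{"fn": "apply_moves", "kwargs": {"steps": [[0,-0.1,0,0],[0,-0.2,0,0],[0,-0.3,0,0],[0,-0.4,0,0],[0,-0.5,0,0],[0,-0.6,0,0],[0,-0.6,0,0],[0,-0.6,0,0],[0,-0.6,0,0],[0,-0.6,0,0]]}}

```text
clock: 28.33
position: [0.4973, 0.0017, 0.0899]
tool_rot: [3.139, 0.0, 0.105]
force: [4.0, -18.9, -0.8]
grip_width: 0.0
```

Request:
{"fn": "apply_moves", "kwargs": {"steps": [[0,0.3,0,0],[0,0.6,0,0],[0,1.5,0,0],[0,3,0,0],[0,5,0,0],[0,7,0,0],[0,7,-3,0],[0,7,-6,0],[0,7,-10,0],[0,7,-14,0]]}}

```text
clock: 29.17
position: [0.504, -0.0653, 0.2312]
tool_rot: [-3.141, 0.001, 0.108]
force: [0.8, -0.2, -0.2]
grip_width: -0.0001
```

Request:
{"fn": "apply_moves", "kwargs": {"steps": [[0,3,0,0],[0,7,0,0],[0,11,0,0],[0,15,0,0],[0,19,0,0],[0,22,0,0],[0,24,0,0],[0,24,0,0],[0,24,0,0],[0,24,0,0]]}}

```text
clock: 30.0
position: [0.5304, -0.303, 0.2296]
tool_rot: [-3.141, 0.0, 0.108]
force: [0.2, 0.0, 0.5]
grip_width: -0.0004
```

```bash
python3 - <<'E'
from h import *
a=.106;X=np.array([np.cos(a),np.sin(a),0]);Y=np.array([-np.sin(a),np.cos(a),0]);E0=np.array([.5415,.0015,0])
s=telemetry.observe();print(s["clock"],s["position"],s["force"])
g=cams.grab_frame("side");f=cams.grab_frame("top")
U={}
for n,z in(("stage_knob",.1085),("plate_edge",.0685),("fence",.0685),("meter_mid",.0945),("objective",.1655),("water_meter",0),("rail_meter",0),("bottle",0)):
  for c,F in(("side",g),("top",f)):
    for q in cams.pinpoint(c,n)[:3]:
        w=atz(F,q["uv"],z)-E0;print(n,c,np.round(q["uv"]),round(q["score"],2),np.round([w@X,w@Y],3))
a=cv2.resize(f["color"][90:290,50:370,::-1],(480,300));b=cv2.resize(g["color"][220:370,190:310,::-1],(320,400))
a=cv2.copyMakeBorder(a,0,100,0,0,0)
cv2.imwrite("pics/c12.png",np.hstack([a,b]))
E
```

```text
30.0 [ 0.53035305 -0.30298403  0.22961644] [0.19595625 0.02513826 0.51800331]
stage_knob side [289. 299.] 0.91 [-0.044  0.038]
stage_knob top [243. 247.] 0.66 [-0.039  0.03 ]
plate_edge side [246. 343.] 0.77 [0.003 0.142]
plate_edge top [181. 239.] 0.82 [-0.002  0.141]
fence top [175. 158.] 0.92 [0.148 0.138]
meter_mid side [212. 324.] 0.87 [0.076 0.142]
meter_mid side [375. 296.] 0.81 [-0.199 -0.045]
meter_mid side [433. 260.] 0.76 [-0.282 -0.182]
meter_mid top [176. 192.] 0.92 [0.075 0.135]
meter_mid top [405. 369.] 0.9 [-0.271 -0.203]
meter_mid top [423. 132.] 0.71 [ 0.122 -0.305]
objective side [205. 302.] 0.6 [0.08  0.139]
objective side [351. 192.] 0.23 [-0.07  -0.241]
objective top [163. 178.] 0.78 [0.078 0.135]
water_meter side [351. 194.] 0.7 [-0.016 -0.394]
water_meter top [478. 217.] 0.63 [-0.023 -0.401]
rail_meter side [323. 230.] 0.7 [ 0.002 -0.251]
rail_meter top [398. 214.] 0.75 [ 0.004 -0.251]
bottle side [386. 212.] 0.77 [-0.122 -0.367]
bottle top [478. 273.] 0.65 [-0.127 -0.379]
```

```bash
python3 -c "
from h import *
print(workorder.job_done())"
```

```text
the job is handed in; nothing more can be done
None
```

The meter is loaded under the objective and the job is handed in, at 30 s of the 69 s allowed. I stood the meter upright on the ledge, with its back about 4 mm from the plate edge and within about 3 mm of midway. I pushed it over onto its back, pushed it to the fence until the force rose to 29 N, and slid the stage in by its knob until it stopped.

**Last checks**
- **Meter:** the cameras put its centre about 75.5 mm beyond the plate edge, where fully home is 75 mm. Along the slide it was within a few millimetres of the plate's middle and the objective axis. The last view before sliding showed it display up and square to about 0.5°.
- **End stop:** a second light push gave 19 N with no movement. The stage moved only about 140 mm instead of 170 mm, so I take it that it was not fully pulled out at the start.
- **Others:** the water meter, rail meter and bottle were found where they stood at the start, and the arm had backed well clear of everything.

**Did not go as planned**
- **Force at the stop:** my first push ran on after the stage had already stopped, and the wrist force reached 112 N, just under the 120 N limit. I backed off at once.
- **Last picture:** the viewer's limit of 12 was reached, so the final check rests on the networks' positions alone. I had no contact reading for the objective. By the given sizes, the lying meter clears it by about 45 mm.

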